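# Close up the row of rail devices against the end bracket

### The arm

A 6-joint arm with a two-finger parallel gripper is mounted at the origin on the work surface. World frame = base frame: x ahead of the robot, y to its left, z up, the work surface at z = 0. Lengths are in m, angles in degrees, forces in N, time in s.
With the tool pointing down it reaches from about 0.25 to 0.725 m from the base axis. Payload 9.7 kg.
Tool frame: the origin (TCP) lies on the centre line of the jaws, within the pads' length; the fingertips stand bot.nose_length ahead of it and the grasp point (between the pads) lies 11 mm behind it (bot.nose_length is the distance from the TCP to the fingertips, in m); z points along the fingers, y is the line along which they close (so a half turn about z gives the same grasp; the last joint's range is limited). The gripper opens to 85 mm and grips with 20 to 120 N. Pads are 22 mm wide; open, the fingers measure 114 mm over their backs; the gripper's body (76 mm by 85 mm) begins 54 mm behind the grasp point. The pads swing forward as they close: fully open they stand 13 mm farther back than shut.
Start: joints at [74.198, 4.979, 10.078, 95.1, 0, 90], TCP at [0.15, 0.529, 0.239] pointing down, gripper open.
Joint ranges: [-179.16, 179.16], [-48.56, 103.87], [-65.8, 70.77], [-126.05, 130.52], [-82.76, 87.17], [-180, 180]. Speed limits (degrees/s): [127.2, 127.2, 147.25, 180, 180, 180].

### API

Orientations are given as [roll, pitch, yaw] about the fixed x, y, z axes, in that order (R = Rz(yaw) Ry(pitch) Rx(roll)).
In Python, from workcell import bot gives the robot as it stands. The module is installed in compiled form; this text tells all that it offers.
- The arm moves only by the shell command python3 -m inch 'ROWS' [OPENING] [FORCE]. ROWS is JSON, a list of rows, each a list of 4 numbers: the shift along the world's x, y, z in cm, then the turn about the world's z in degrees. A call has exactly 8 rows; each row is the pose to reach, as a shift and turn from the pose commanded when the call began; what a row does not reach only later rows make up. A row lasts 1/8 s, in which the tool goes at most 62.5 mm and 10.7 degrees, less where a joint would pass 70% of its speed; a pose out of reach is approached as far as the arm can. A call with a gripper value outside its range is refused whole. OPENING is the finger opening in cm, from 0 to 8.54, set as the call begins (- or left out, the last holds). The fingers move at their own pace and stop on an object; FORCE is the grip in N (left out, the last holds). Time passes only in rows, so rows that repeat a pose let the fingers close, or fill a call up. It gives the time, the measured TCP pose, the force, the opening and the grip force at its end, in the units of the state.
- bot.get_obs(): the state, without advancing time (a new reading comes with each control period).
- bot.camera(name): name is "scene" or "top"; returns a dict with "img" (480x640x3 uint8, red, green, blue), "fovy" (degrees; the focal length in pixels is half the picture's height over the tangent of half this angle, whatever the lens; pixels are square), "cx", "cy" (the principal point, pixels), "R" (3x3) and "t" (3): a world point X has camera coordinates R X + t. Camera axes: x right, y down, z forward; pixel columns grow to the right and rows downward; lengths in m; the calibration is good to about 2 mm. A picture is of the moment at which its call begins. There is no depth.
- bot.job_done(): hands the job in; it is judged then, once.
Trained networks look in a picture, given as the dict that the camera call returned (one of the last four; its "shot" number tells which), for a name from the list of things; names that differ only in an ending like _2 or _b are one class to them, and where a whole thing is asked for, a point or a joint stands for the part that bears it (a point fixed in the world has none). Each returns a list of dicts, best first, with "score" (0 to 1); they miss things now and then, are a little off and sometimes report something else, mostly with a low value. They report only what shows in the picture. A call takes as long as a camera call. They do not tell look-alikes from the thing itself.
- bot.find_in(thing, picture): "point" ([column, row] in pixels, amid what is visible of it).
- bot.landmark_of(thing, picture): "point" ([column, row] in pixels: a listed point, or the origin of a listed thing).
The state is a dict: "time": time; "q": joint angles; "qd": joint speeds; "joint_efforts": joint torques, N m; "ee_pos": TCP position; "tcp_rot": TCP orientation; "wrist_force": force on the tool from outside, world axes, zero at the start; "torque": the same for the moment, N m; "opening": finger opening in m; "grasp_force": force on a finger pad.
Only numpy, scipy, OpenCV 4.12 (cv2) and the standard library are available. Lean on these libraries where they do the work, as an engineer would, in place of code of your own. Each camera call takes 0.05 s, during which the arm holds its last target. There are 200 camera calls.

### The job

A new device has to go on the mounting rail beside the socket outlet, so make room for it: with your fingertips push the row of four devices along the rail, away from the socket, all together as one closed row, until the row stands snug against the end bracket at the other end of the rail, with no gaps left. Only push, gently and low down near the rail, from the end of the row: do not grip, lift, tilt or pull the row apart, and do not disturb the loose things lying about. Take the hand clear of everything when you are done.

Things in the scene. Friction and masses are not known exactly. Their poses are not given: they have to be found in the camera images.
- panel: Zinc mounting plate, 240 (x) x 530 (y) x 4 mm, fixed flat on the table; origin on the table under its centre, yaw within 0.2 rad. A 35 mm wide top-hat rail, 460 mm long, runs along its y axis through the centre, rail top 19 mm above the table. A grey cable duct, 47 mm high, runs along the far edge (x 72 to 116 mm). The rail is bare between socket, row and end bracket
- end_bracket: The end stop: narrow dark grey block screwed to the rail near one end (either end, it varies), fixed; 10 mm thick along the rail, 50 mm across it, 50 mm high above the rail, a screw head on top. Origin: centre of its seat on the rail's top (19 mm above the table), 205 mm from the panel's centre; its flat faces are 5 mm either side of the origin
- socket: Grey socket outlet with a round white face, fixed on the rail at the end opposite to the end bracket, 45 mm wide along the rail, 86 mm across, 64 mm high above the rail. Origin: centre of its seat on the rail's top, 205 mm from the panel's centre. At the start 85 to 135 mm of bare rail lie between it and the row
- breaker_a: Row device: white two-pole breaker, two black toggles joined by a bar, to 71 mm above the rail. 36 mm wide along the rail (y), 86 across, flat-sided, shoulders 44 mm and middle 62 mm above the rail. Origin: centre of its seat on the rail's top, z up. Clipped on with 1 mm play: slides along the rail only; 170 to 310 g
- rcd: Row device: white, one black toggle to 71 mm above the rail and a small test button beside it. Otherwise as breaker_a. The four devices stand touching (gaps under 0.5 mm), in any order, about the middle of the rail, 105 to 150 mm short of the end bracket; the row is 144 mm long and slides with 1.5 to 5 N
- timer: Row device: white time switch with a round dial and small black knob, to 70 mm above the rail. Otherwise as breaker_a
- breaker_b: Row device, the same as breaker_a
- screwdriver: Bystander: loose screwdriver, 190 mm long, black handle about 26 mm thick, lying on the plate on the robot's side of the rail, roughly along it. Leave it alone
- spare: Bystander: loose spare one-pole breaker, 86 x 18 mm and 70 mm high, standing on the plate on the robot's side of the rail. Leave it alone
- multimeter: Bystander: black multimeter, 169 x 84 x 39 mm, loose on the table left of the panel
- tape: Bystander: roll of black tape, 72 mm across, 19 mm high, loose on the table right of the panel
- lens_cap: Bystander: round black cap, 60 mm across, 11 mm high, loose on the table right of the panel
- ferrule_tub: Bystander: round white tub with grey cap, 52 mm across, 52 mm high, loose on the table left of the panel
Mind the look-alikes: they are no part of the job. Leave any yellow look-alike of the breaker_a alone.

How it is judged (in metres and radians):
At the end, for the whole second after the job is handed in: All four devices stand upright and at rest on the rail, closed up in a row against the end bracket: the farthest device's centre is within 134 mm of the bracket's (131 mm with no gap at all), so that the gaps left add up to less than 3 mm (horizontal distance between each of breaker_a, rcd, timer, breaker_b and end_bracket below 0.134 m and height (world z) of each of breaker_a, rcd, timer, breaker_b below 0.022 m and angle between each of breaker_a, rcd, timer, breaker_b's own z axis and vertical below 0.06 rad and linear speed of each of breaker_a, rcd, timer, breaker_b below 0.01 m/s); the robot touches nothing.
It fails at once if the row is pulled apart: two of its devices are more than 20 mm farther apart than the closed row allows (horizontal distance between breaker_a and rcd above 0.128 m or horizontal distance between any of breaker_a, rcd and timer above 0.128 m or horizontal distance between any of breaker_a, rcd, timer and breaker_b above 0.128 m).
It fails at once if a device is lifted (4 mm) or tipped (0.15 rad) (height (world z) of any of breaker_a, rcd, timer, breaker_b above 0.023 m or angle between any of breaker_a, rcd, timer, breaker_b's own z axis and vertical above 0.15 rad).
It fails at once if a device is pushed or squeezed with more than 60 N (contact force between the fingers and breaker_a above 60 N or contact force between the fingers and rcd above 60 N or contact force between the fingers and timer above 60 N or contact force between the fingers and breaker_b above 60 N).
It fails at once if the hand takes a device between its fingers (touching it while the grasp point is inside the device's outline, lower than its toggles) ((x of the grasp point in the frame of breaker_a between -0.017 and 0.017 m and y of the grasp point in the frame of breaker_a between -0.014 and 0.014 m and z of the grasp point in the frame of breaker_a below 0.072 m and contact force between the fingers and breaker_a above 1 N) or (x of the grasp point in the frame of rcd between -0.017 and 0.017 m and y of the grasp point in the frame of rcd between -0.014 and 0.014 m and z of the grasp point in the frame of rcd below 0.072 m and contact force between the fingers and rcd above 1 N) or (x of the grasp point in the frame of timer between -0.017 and 0.017 m and y of the grasp point in the frame of timer between -0.014 and 0.014 m and z of the grasp point in the frame of timer below 0.072 m and contact force between the fingers and timer above 1 N) or (x of the grasp point in the frame of breaker_b between -0.017 and 0.017 m and y of the grasp point in the frame of breaker_b between -0.014 and 0.014 m and z of the grasp point in the frame of breaker_b below 0.072 m and contact force between the fingers and breaker_b above 1 N)).
It fails at once if a bystander is moved by more than 15 mm (distance of any of screwdriver, spare, multimeter, tape, lens_cap, ferrule_tub from where it was at the start of the episode above 0.015 m).
It also fails if it takes over 40 s, if anything falls off the work surface, if the arm or the gripper's body presses on something with over 40 N, if the wrist force passes 120 N, or if a joint passes its speed limit or range.

## Working session

There is one attempt and no reset: what is moved stays moved. The work goes in short steps, Python scripts to look and compute and a shell command to move; the robot and the scene stay as the last step left them, time stands still between calls to the robot, and variables do not carry over. Pictures are saved under pics/ and viewed, at most 10 in all, crops included, and the job is handed in when it is done.

```bash
mkdir -p pics; cat > h.py <<'E'
import numpy as np,cv2
from workcell import bot
def K(p):
    f=240/np.tan(np.radians(p["fovy"])/2); return f
def w(p,px,z):
    f=K(p);R=np.array(p["R"]);t=np.array(p["t"])
    d=R.T@np.array([(px[0]-p["cx"])/f,(px[1]-p["cy"])/f,1]);c=-R.T@t
    return c+d*(z-c[2])/d[2]
def proj(p,X):
    c=np.array(p["R"])@X+p["t"];f=K(p);return [p["cx"]+f*c[0]/c[2],p["cy"]+f*c[1]/c[2]]
def save(p,n): cv2.imwrite("pics/"+n,p["img"][:,:,::-1])
E
python3 - <<'E'
from h import *
for n in("top","scene"):
    p=bot.camera(n);save(p,n+"0.png")
    print(n,{k:p[k] for k in("fovy","cx","cy")},(-np.array(p["R"]).T@p["t"]).round(3))
    for o,z in dict(panel=0,end_bracket=.019,socket=.019,breaker_a=.019,rcd=.019,timer=.019,screwdriver=.017,spare=.004,multimeter=0,tape=0).items():
        for r in bot.landmark_of(o,p)[:4]: print(o,np.round(r["score"],2),np.round(r["point"]),w(p,r["point"],z).round(3))
print(bot.nose_length,bot.get_obs())
E
```

```text
top {'fovy': 50.8169390956499, 'cx': 322.8437862907027, 'cy': 237.56549965127257} [ 0.268 -0.019  1.272]
end_bracket 0.66 [396. 194.] [ 0.625 -0.192  0.019]
socket 0.72 [235. 219.] [0.563 0.219 0.019]
socket 0.2 [386. 232.] [ 0.526 -0.165  0.019]
breaker_a 0.86 [371. 300.] [ 0.355 -0.122  0.019]
breaker_a 0.76 [289. 209.] [0.588 0.082 0.019]
breaker_a 0.71 [299. 210.] [0.585 0.055 0.019]
rcd 0.84 [329. 202.] [ 0.606 -0.021  0.019]
timer 0.66 [314. 206.] [0.595 0.016 0.019]
screwdriver 0.73 [279. 245.] [0.495 0.106 0.017]
spare 0.92 [390. 231.] [ 0.532 -0.175  0.004]
multimeter 0.75 [132. 260.] [0.464 0.483 0.   ]
tape 0.72 [488. 291.] [ 0.377 -0.417  0.   ]
scene {'fovy': 55.04843854001824, 'cx': 323.27442262294653, 'cy': 247.14267750670874} [ 1.038 -0.801  0.826]
panel 0.65 [347. 271.] [0.586 0.015 0.   ]
end_bracket 0.91 [317. 320.] [ 0.625 -0.192  0.019]
end_bracket 0.4 [348. 270.] [ 0.6   -0.001  0.019]
end_bracket 0.23 [383. 184.] [0.477 0.444 0.019]
socket 0.87 [369. 223.] [0.544 0.217 0.019]
breaker_a 0.68 [351. 259.] [0.582 0.043 0.019]
breaker_a 0.59 [242. 267.] [ 0.352 -0.1
[... 398 characters left out ...]
3.] [0.458 0.472 0.   ]
0.008 {'time': 1.1, 'q': array([ 7.41981329e+01,  4.98045633e+00,  1.00789570e+01,  9.50997438e+01,
       -4.77542529e-04,  8.99990762e+01]), 'qd': array([ 0.02444658, -0.09862462,  0.12860794,  0.01177879,  0.03927167,
        0.03316259]), 'joint_efforts': array([ 3.62032570e-04, -5.20110619e+01,  4.64865160e+01,  1.62986653e-03,
        3.41130601e-05, -1.01185100e-05]), 'ee_pos': array([0.14977398, 0.52921574, 0.23927586]), 'tcp_rot': array([-1.79998757e+02,  4.77522484e-04,  1.64199057e+02]), 'wrist_force': array([ 0.15491482, -0.21614368, -0.38606993]), 'torque': array([-0.00354044,  0.00365928,  0.04631641]), 'grasp_force': 0.0, 'opening': 0.08539918797887934}
```

View both.

```bash
python3 - <<'E'
import cv2
a=cv2.imread("pics/top0.png")[150:320,190:430];cv2.imwrite("pics/topc.png",cv2.resize(a,None,fx=3.3,fy=3.3,interpolation=2))
E
```

```text
(no output)
```

View pics/topc.png

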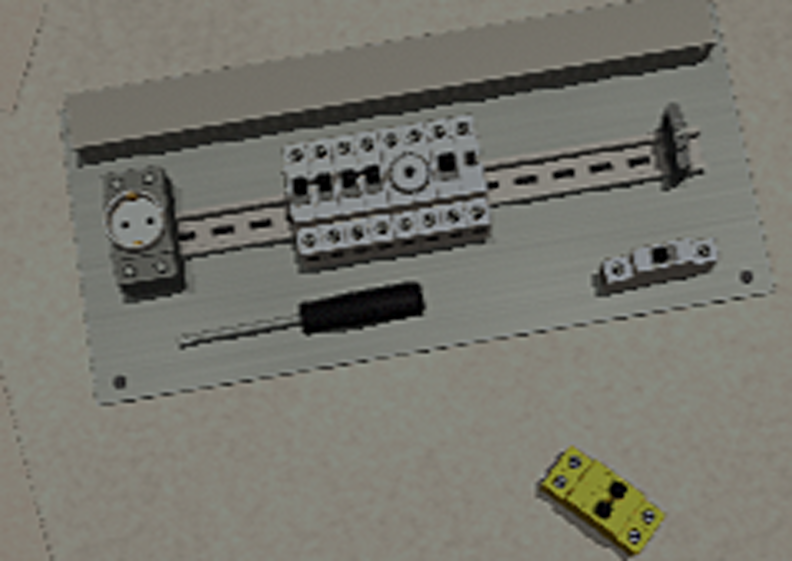

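View pics/scene0.png

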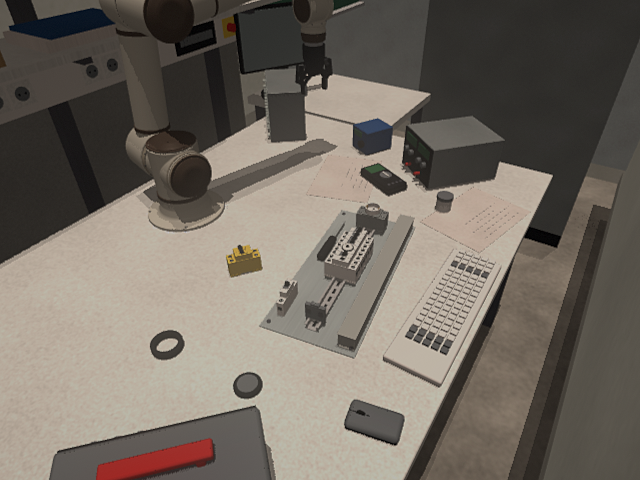

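The top crop shows the socket at the left (135,225), the row of four white devices at 285–490, the bracket at the right (675,145), the spare (660,265) and the screwdriver (310,310). The yellow look-alike is off the panel at (600,500). Candidates for breaker_a in top-image pixels are (289,209) and (299,210), which are white and on the rail, and (371,300), which is yellow and rejected. The push starts at the row's left end, crop x≈287, and goes right towards the bracket.

```bash
python3 - <<'E'
from h import *
p=bot.camera("top")
c=lambda x,y,z:w(p,((x+.5)/3.3+190-.5,(y+.5)/3.3+150-.5),z)[:2]
A,B=c(103,404,.004),c(777,292,.004)
print("near edge",A,B,np.linalg.norm(A-B))
u=(A-B)/np.linalg.norm(A-B); n=np.array([u[1],-u[0]])
print("yaw",np.degrees(np.arctan2(-u[0],u[1])))
O=(A+B)/2+.12*n;print("origin",O)
loc=lambda q:((q-O)@n,(q-O)@u)
for nm,q in dict(railL_up=c(235,211,.019),railL_lo=c(235,247,.019),railR_up=c(573,159,.019),railR_lo=c(573,192,.019),
  rowTL=c(283,148,.063),rowBL=c(294,238,.063),rowmidL=c(287,180,.081),rowTR=c(473,120,.063),rowBR=c(491,208,.063),
  sockR=c(172,175,.06),sockBR=c(184,280,.06)).items(): print(nm,np.round(loc(q),4))
for o in("end_bracket","socket","breaker_a","rcd","timer"):
    for nm in("top","scene"):
        P=bot.camera(nm)
        for r in bot.landmark_of(o,P)[:3]: print(o,nm,np.round(r["score"],2),np.round(loc(w(P,r["point"],.019)[:2]),3))
print("bracket w",O-.205*u,"u",u,"n",n)
E
```

```text
near edge [0.42954737 0.25387176] [ 0.51210543 -0.26549686] 0.5258893378635452
yaw 9.032084219288778
origin [0.58933847 0.01302596]
railL_up [0.0098 0.1401]
railL_lo [-0.0185  0.1442]
railR_up [ 0.007 -0.125]
railR_lo [-0.019  -0.1203]
rowTL [0.0404 0.0934]
rowBL [-0.0297  0.0954]
rowmidL [0.0103 0.0929]
rowTR [ 0.038  -0.0512]
rowBR [-0.0315 -0.053 ]
sockR [0.0345 0.1791]
sockBR [-0.0469  0.181 ]
end_bracket top 0.7 [ 0.002 -0.197]
end_bracket scene 0.53 [-0.006 -0.204]
socket top 0.97 [0.003 0.211]
socket scene 0.65 [-0.004  0.205]
socket scene 0.49 [-0.052 -0.424]
breaker_a top 0.94 [-0.005  0.039]
breaker_a top 0.58 [0.01  0.073]
breaker_a top 0.2 [0.003 0.201]
breaker_a scene 0.89 [-0.251 -0.11 ]
breaker_a scene 0.71 [-0.008  0.07 ]
rcd top 0.72 [ 0.    -0.031]
rcd top 0.46 [0.005 0.072]
rcd top 0.21 [0.005 0.206]
rcd scene 0.97 [-0.002 -0.029]
rcd scene 0.2 [-0.003 -0.205]
timer top 0.68 [0.007 0.003]
timer scene 0.55 [-0.003  0.001]
timer scene 0.38 [ 0.008 -0.021]
bracket w [ 0.62152091 -0.18943216] u [-0.15698752  0.98760059] n [0.98760059 0.15698752]
```

```bash
python3 -m inch '[[5,-4.5,0,-8],[10.5,-9.5,0,-16],[16,-14.5,0,-24.5],[21,-19.5,0,-33],[26.5,-24.5,0,-41.5],[31.5,-29,0,-50],[37,-34,0,-58],[41.6,-38.1,0,-65.2]]' 0
```

```text
time: 3.15
ee_pos: [0.5195, 0.1895, 0.2395]
tcp_rot: [180.0, -0.0, 98.7]
wrist_force: [-0.2, 0.6, 0.8]
opening: -0.0002
grasp_force: 0.0
```

```bash
python3 -m inch '[[0,0,-2,0],[0,0,-4,0],[0,0,-6,0],[0,0,-8,0],[0,0,-10,0],[0,0,-12,0],[0,0,-12,0],[0,0,-12,0]]'; python3 - <<'E'
from h import *
p=bot.camera("top");q=bot.camera("scene")
a=p["img"][150:270,200:420];b=q["img"][190:340,270:430]
cv2.imwrite("pics/mid.png",np.hstack([cv2.resize(a,(440,400)),cv2.resize(b,(360,400))])[:,:,::-1])
E
```

```text
time: 4.15
ee_pos: [0.5184, 0.1913, 0.1202]
tcp_rot: [180.0, -0.0, 99.0]
wrist_force: [-0.3, 0.3, 0.5]
opening: -0.0003
grasp_force: 0.0
```

View pics/mid.png

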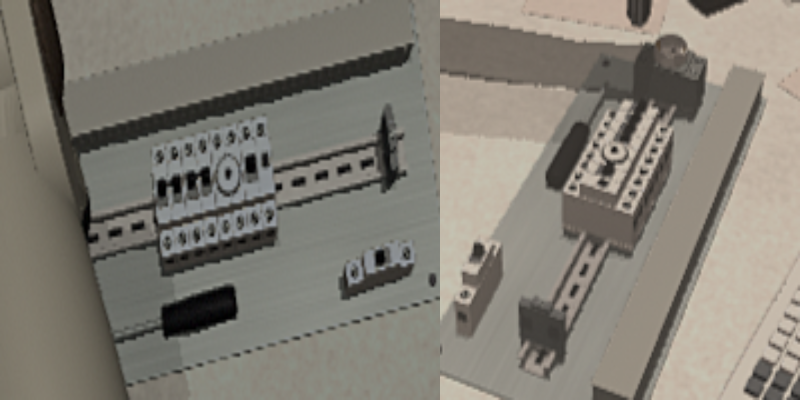

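The picture shows the row unmoved. The arm stopped about 6 cm short of the target point because the last call was rate-limited, so I'll correct the position before descending.

```bash
python3 -m inch '[[1,-1,0,0],[2.2,-2,0,0],[3.5,-3.2,0,0],[4.76,-4.33,0,0],[4.76,-4.33,0,0],[4.76,-4.33,0,0],[4.76,-4.33,0,0],[4.76,-4.33,0,0]]'; python3 - <<'E'
from h import *
p=bot.camera("top");q=bot.camera("scene")
a=p["img"][150:270,200:420];b=q["img"][190:340,270:430]
cv2.imwrite("pics/mid2.png",np.hstack([cv2.resize(a,(440,400)),cv2.resize(b,(360,400))])[:,:,::-1])
E
```

```text
time: 5.25
ee_pos: [0.5655, 0.1482, 0.1194]
tcp_rot: [180.0, -0.0, 99.0]
wrist_force: [-0.2, 0.7, -0.2]
opening: 0.0001
grasp_force: 0.0
```

View pics/mid2.png

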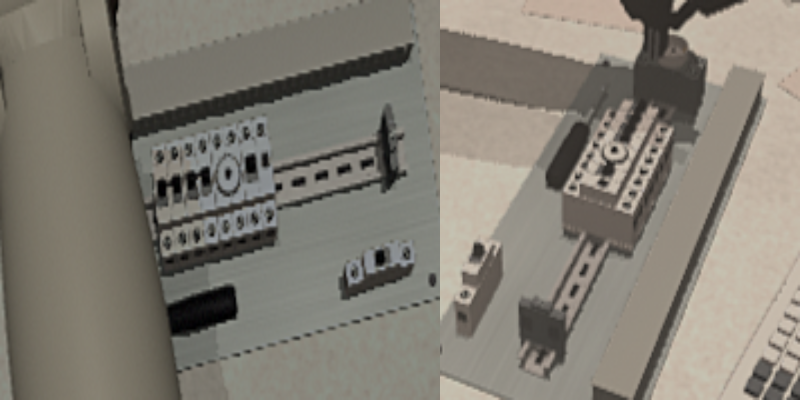

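The closed fingers hang over the gap between socket and row, right crop (655,50), and nothing has been touched. Now I'll descend.

```bash
python3 -m inch '[[0,0,-1.2,0],[0,0,-2.4,0],[0,0,-3.6,0],[0,0,-4.8,0],[0,0,-6,0],[0,0,-7,0],[0,0,-8,0],[0,0,-8,0]]'
```

```text
time: 6.35
ee_pos: [0.5652, 0.1477, 0.0383]
tcp_rot: [-179.9, 0.0, 99.0]
wrist_force: [-0.1, 0.4, 0.7]
opening: 0.0004
grasp_force: 0.0
```

```bash
python3 -m inch '[[0.13,-0.8,0,0],[0.25,-1.6,0,0],[0.35,-2.2,0,0],[0.43,-2.7,0,0],[0.5,-3.2,0,0],[0.57,-3.6,0,0],[0.64,-4,0,0],[0.7,-4.4,0,0]]'
```

```text
time: 7.35
ee_pos: [0.5728, 0.1038, 0.0394]
tcp_rot: [180.0, -0.0, 99.0]
wrist_force: [-0.2, 3.1, 0.1]
opening: 0.0002
grasp_force: 0.0
```

```bash
python3 -m inch '[[0.1,-0.6,0,0],[0.2,-1.3,0,0],[0.32,-2,0,0],[0.43,-2.7,0,0],[0.54,-3.4,0,0],[0.65,-4.1,0,0],[0.75,-4.7,0,0],[0.84,-5.3,0,0]]'
```

```text
time: 8.35
ee_pos: [0.5812, 0.0505, 0.0393]
tcp_rot: [-180.0, -0.0, 99.0]
wrist_force: [-1.4, 3.3, 1.2]
opening: -0.0004
grasp_force: 0.0
```

```bash
python3 -m inch '[[0.1,-0.6,0,0],[0.2,-1.3,0,0],[0.32,-2,0,0],[0.43,-2.7,0,0],[0.54,-3.4,0,0],[0.65,-4.1,0,0],[0.75,-4.7,0,0],[0.84,-5.3,0,0]]'; python3 - <<'E'
from h import *
p=bot.camera("top");q=bot.camera("scene")
a=p["img"][150:270,260:430];b=q["img"][230:350,270:400]
cv2.imwrite("pics/mid3.png",np.hstack([cv2.resize(a,(400,400)),cv2.resize(b,(400,400))])[:,:,::-1])
E
```

```text
time: 9.35
ee_pos: [0.5895, -0.0025, 0.0393]
tcp_rot: [-180.0, -0.0, 99.0]
wrist_force: [-0.3, 3.5, 2.0]
opening: -0.0002
grasp_force: 0.0
```

View pics/mid3.png

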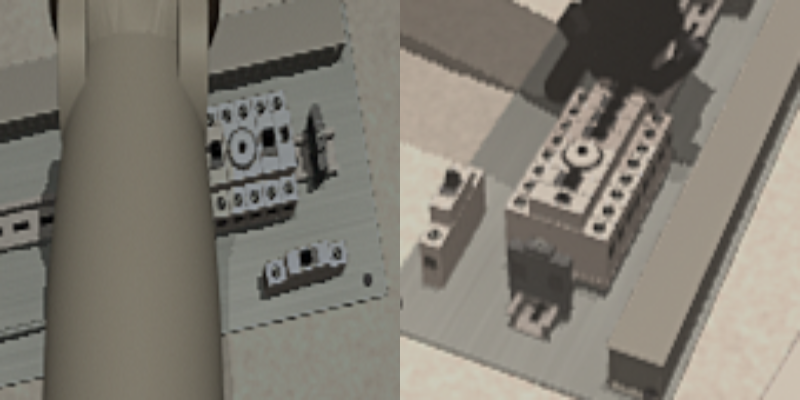

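The row is still closed, with a small gap left to the bracket: row end at left crop x≈298, bracket at ≈308. The rest goes slowly.

```bash
python3 -m inch '[[0.06,-0.4,0,0],[0.11,-0.7,0,0],[0.16,-1,0,0],[0.2,-1.3,0,0],[0.24,-1.5,0,0],[0.27,-1.7,0,0],[0.3,-1.9,0,0],[0.3,-1.9,0,0]]'
```

```text
time: 10.45
ee_pos: [0.5926, -0.0215, 0.0393]
tcp_rot: [-180.0, 0.0, 99.0]
wrist_force: [0.2, 1.3, -0.4]
opening: -0.0
grasp_force: 0.0
```

```bash
python3 -m inch '[[0.01,-0.05,0,0],[0.02,-0.1,0,0],[0.02,-0.15,0,0],[0.03,-0.2,0,0],[0.04,-0.25,0,0],[0.05,-0.3,0,0],[0.05,-0.3,0,0],[0.05,-0.3,0,0]]'
```

```text
time: 11.45
ee_pos: [0.593, -0.0242, 0.0393]
tcp_rot: [180.0, 0.0, 99.0]
wrist_force: [-1.2, 2.9, -0.5]
opening: -0.0002
grasp_force: 0.0
```

```bash
python3 -m inch '[[0.01,-0.05,0,0],[0.02,-0.1,0,0],[0.02,-0.15,0,0],[0.03,-0.2,0,0],[0.04,-0.25,0,0],[0.05,-0.3,0,0],[0.05,-0.3,0,0],[0.05,-0.3,0,0]]'
```

```text
time: 12.45
ee_pos: [0.5935, -0.0272, 0.0393]
tcp_rot: [180.0, 0.0, 99.0]
wrist_force: [0.6, 2.7, 0.1]
opening: -0.0002
grasp_force: 0.0
```

```bash
python3 -m inch '[[0.01,-0.05,0,0],[0.02,-0.1,0,0],[0.02,-0.15,0,0],[0.03,-0.2,0,0],[0.04,-0.25,0,0],[0.05,-0.3,0,0],[0.05,-0.3,0,0],[0.05,-0.3,0,0]]'; python3 -c "
from h import *
p=bot.camera('scene');cv2.imwrite('pics/m4.png',cv2.resize(p['img'][250:350,270:400],(780,600),interpolation=2)[:,:,::-1])"
```

```text
time: 13.45
ee_pos: [0.5935, -0.0273, 0.0394]
tcp_rot: [-180.0, -0.3, 99.1]
wrist_force: [-4.1, 18.3, 2.8]
opening: -0.0001
grasp_force: 0.0
```

View pics/m4.png

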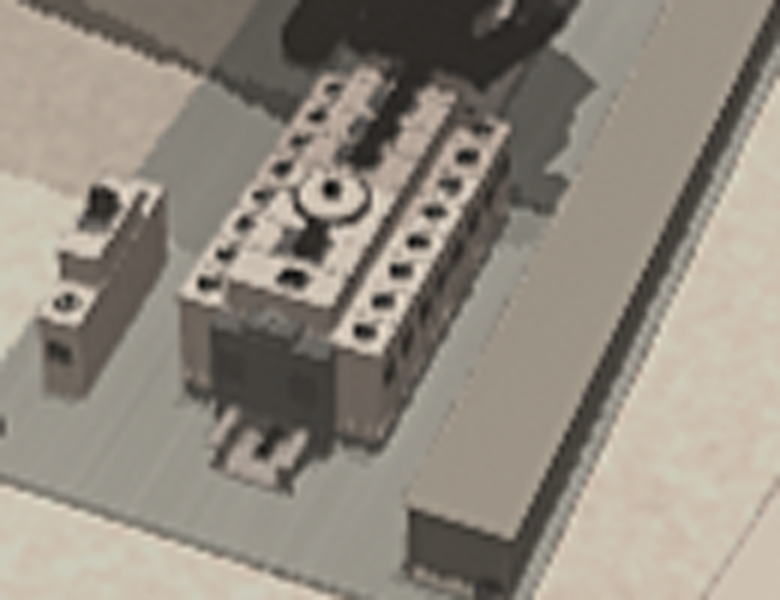

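The tool stalled at 18 N, and the picture shows the row closed against the bracket (270,370). Next I'll back off along the rail and then lift.

```bash
python3 -m inch '[[-0.05,0.3,0,0],[-0.16,1,0,0],[-0.32,2,0,0],[-0.48,3,0,0],[-0.56,3.5,0,0],[-0.56,3.5,0,0],[-0.56,3.5,1.5,0],[-0.56,3.5,3,0]]'
```

```text
time: 14.5
ee_pos: [0.5886, 0.0046, 0.0707]
tcp_rot: [180.0, 0.0, 99.0]
wrist_force: [0.3, 0.5, 0.6]
opening: 0.0001
grasp_force: 0.0
```

```bash
python3 -m inch '[[0,0,3,0],[0,0,6,0],[0,0,9,0],[0,0,12,0],[0,0,15,0],[-3,4,17,0],[-6,8,17,0],[-9,12,17,0]]'
```

```text
time: 15.5
ee_pos: [0.4977, 0.1256, 0.241]
tcp_rot: [179.9, -0.0, 98.9]
wrist_force: [0.9, 0.7, 0.3]
opening: -0.0003
grasp_force: 0.0
```

```bash
python3 -m inch '[[-3,4,0,0],[-6,8,0,0],[-9,12,0,0],[-12,16,0,0],[-15,20,0,0],[-15,20,0,0],[-15,20,0,0],[-15,20,0,0]]'; python3 - <<'E'
from h import *
p=bot.camera("top");q=bot.camera("scene")
u=np.array([-.157,.9876])
for P in(p,q):
  b=w(P,bot.landmark_of("end_bracket",P)[0]["point"],.019)[:2]
  for o in("breaker_a","rcd","timer"): print(o,[((w(P,r["point"],.019)[:2]-b)@u).round(4) for r in bot.landmark_of(o,P)[:3]])
a=p["img"][150:270,200:430];b=q["img"][230:350,270:400]
cv2.imwrite("pics/end.png",np.hstack([cv2.resize(a,(440,300)),cv2.resize(b,(360,300))])[:,:,::-1])
E
```

```text
time: 16.5
ee_pos: [0.3491, 0.3241, 0.2397]
tcp_rot: [180.0, -0.0, 98.9]
wrist_force: [0.0, -0.2, 0.2]
opening: -0.0002
grasp_force: 0.0
breaker_a [np.float64(0.1115), np.float64(0.1303), np.float64(0.0867)]
rcd [np.float64(0.0265)]
timer [np.float64(0.0574), np.float64(0.1986), np.float64(-0.183)]
breaker_a [np.float64(0.1301), np.float64(0.0857), np.float64(0.0939)]
rcd [np.float64(0.0316)]
timer [np.float64(0.0626)]
```

View pics/end.png

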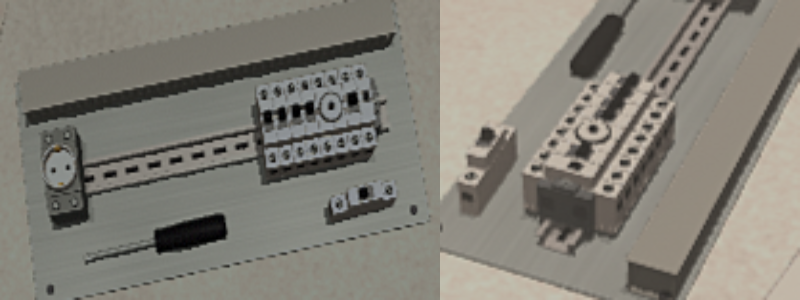

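The row stands closed against the bracket, left crop x 258–378. The farthest device's centre measures about 130 mm from the bracket's, which fits 131 mm with no gap. The screwdriver and spare are in place and the hand is clear.

```bash
python3 -c "
from workcell import bot
print(bot.job_done())"
```

```text
the job is handed in; nothing more can be done
None
```

The four devices now stand as one closed row against the end bracket, with the screwdriver and spare where they were and the hand clear; I handed the job in at about 16.5 s, but no verdict was returned.

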